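Switch off the UV curing box and draw out its tray

TASK

The phone in the UV curing box is done. First switch the lamp off by pressing down the raised end of the rocker on the hood, then push the slide bolt all the way back with a fingertip, and hook a fingertip behind the tray's upturned front lip and draw the tray out to its stop. Nothing is grasped: pull the lip only from behind, never pinch it or press on its front, leave the phone lying in its tray and the other things where they are.

Things in the scene. Friction and masses are not known exactly. Their poses are not given: they have to be found in the camera images.
- uv_box: Grey bench UV curing box, fixed: 230 wide (y), 62 high, amber window in the hood's roof. Origin on the work surface (z = 0) under the hood; the hood spans x -60..+75 mm, the open runner cheeks (20 high, 24 wide, either side of the tray) x -140..-60, all y -115..+115. Its -x axis points out of the front, toward the robot, and the tray is drawn along -x; +y is its left seen from the robot.
- uv_switch (a joint): Black rocker switch on the right of the hood's roof, 34 long (x) and 22 wide: 0 rad = on (its near, -x, end is raised), 0.38 = off (near end pressed fully down). It stays where it is left; pressing it takes about 3.5 N.
- switch_press (a point): Middle of the rocker's raised near end, on its top face: the point to press straight down; about 4 mm of travel. The rocker's pivot lies 11 mm behind it (+x of the box), the rocker's raised end 6 mm in front of it.
- uv_bolt (a joint): Steel slide bolt on the box's left cheek, in front of the tray's left end: 0 m = shot (it blocks the tray, starts 0 to 4 mm), 0.022 = fully back. It slides along the box's +y, stays where it is left and takes about 1.5 N; the tray is free from about 0.015 on.
- bolt_knob (a point): Centre of the bolt's ball knob (14 across) on an upright shank 8 thick, which turns up from the outer end of the bolt; its centre is 49 mm over the work surface, the knob's top 56. Push knob and shank along the box's +y. The staples, cheek and tray lip beside it are no higher than 36 mm.
- uv_tray (a joint): Dark steel tray of the curing box on its runners: 0 m = home, 0.100 = drawn out to its stop, along the box's -x. Friction about 2.5 N; it stays where it is left.
- tray_lip (a point): Middle of the upper edge of the tray's upturned front lip, on its back face (the side to hook), 36 mm over the work surface. The lip is 176 wide (y), 7 thick with its black front panel. Behind it (+x of the box) is an open finger well 52 deep, 168 wide, its floor 13 mm over the surface, ended by a baffle 30 high; with the tray home the hood's front (62 high) is 57 mm behind this point.
- tray_bed (a point): Centre of the tray's bed, on its floor, where the phone lies (98 mm behind the lip); moves with the tray.
- phone_center (a point): Centre of the opened phone (68 x 161 x 8 mm) that lies flat and loose across the tray's bed, hidden under the hood at the start; leave it lying.
- supply_corner (a point): Upper front right corner of the bulky grey bench power supply, a fixed obstacle 262 high that fills the back of the surface from here 370 to the left (+y) and 300 back (+x). Left of the work in front of it stands a black desk lamp. Come to the curing box over its front, or higher than this.
- glue_bottle: Amber dropper bottle, 26 mm across, 67 tall, standing by the right front of the curing box. Bystander: leave it where it is.
- eraser_pad: White cleaning pad, 22 x 34 mm, 16 high, lying by the right side of the curing box. Bystander: leave it where it is.
- screw_dish: Round steel dish with small screws, 70 mm across, 16 tall, on the left of the work surface. Bystander: leave it where it is.
- solder_spool: Spool of solder wire lying flat, 47 mm across, 29 tall, on the left. Bystander: leave it where it is.
- tweezers: Black bent-tip tweezers, 134 mm long, lying on the left. Bystander: leave it where it is.
- marker: Capped marker, 75 mm long, lying on the left near the front edge. Bystander: leave it where it is.

How it is judged:
By the outcome, as a careful person would: the job done as asked, in the order asked, and still so for the second after the job is handed in, with the robot touching nothing.
It also fails if it takes over 48 s, if anything falls off the work surface, if the arm or the gripper's body presses on something with over 40 N, if the wrist force passes 120 N, or if a joint passes its speed limit or range.

ROBOT

A 6-joint arm with a two-finger parallel gripper is mounted at the origin on a cart in front of the work surface, level with it; the furniture and walls round the work are solid. World frame = base frame: x ahead of the robot, y to its left, z up, the work surface at z = 0. Lengths are in m, angles in rad, forces in N, time in s.
With the tool pointing down it reaches from about 0.375 to 0.975 m from the base axis. Payload 3.8 kg.
Tool frame: the origin (TCP) lies at the very end of the fingers, on their centre line; the grasp point (between the pads) lies 19 mm behind it; z points along the fingers, y is the line along which they close (so a half turn about z gives the same grasp; the last joint's range is limited). The gripper opens to 85 mm and grips with 20 to 120 N. Pads are 22 mm wide; open, the fingers measure 114 mm over their backs; the gripper's body (76 mm by 85 mm) begins 54 mm behind the grasp point. The pads swing forward as they close: fully open they stand 13 mm farther back than shut.
Start: joints at [1.268, 0.264, 1.604, -0, 1.274, -0.037], TCP at [0.177, 0.651, 0.231] pointing down, gripper open.
Joint ranges: [-2.63, 2.63], [-0.94, 2.18], [0.31, 2.57], [-1.31, 4.45], [0, 2.66], [-2.55, 2.55]. Speed limits (rad/s): [2.57, 2.57, 3.14, 3.14, 3.14, 3.14].

INTERFACE

Orientations are given as a rotation vector (axis times angle).
In Python, from workcell import read_state, read_camera, calibration, finish_job gives the robot as it stands.
- The arm moves only by the tool step_arm, never from a script. Its argument "commands" is a list of rows, each an object of numbers: "fingers": the gripper's target within -1 to 1 (shut at 1, half-way at 0, fully open at -1); "dx", "dy", "dz": the shift along the tool's x, y, z in m; "roll": the turn about the tool's z in degrees. In form: [{"fingers": .., "dx": .., "dy": .., "dz": .., "roll": ..}, ...]. A call has 1 to 8 rows; each row is the pose to reach, as a shift and turn from the pose commanded when the call began, along the tool's axes at that moment; what a row does not reach only later rows make up. A row lasts 1/8 s, in which the tool goes at most 62.5 mm and 10.7 degrees, less where a joint would pass 70% of its speed; a pose out of reach is approached as far as the arm can. A call with a gripper value outside its range is refused whole. The fingers move at their own pace and stop on an object; "squeeze" is the grip in N (left out, the last holds). Time passes only in rows, so rows that repeat a pose let the fingers close. It gives the time, the measured TCP pose, the force, the opening and the grip force at its end, in the units of the state.
- read_state(): the state, without advancing time (a new reading comes with each control period).
- read_camera(name): name is "scene" or "top" or "wrist"; returns (picture, depth): 384x512x3 uint8, blue, green, red; 384x512 float32, m along the optical axis (not along the pixel's ray), 0 where there is no reading.
- calibration(name): a dict with "intrinsics" (3x3 intrinsics, pixels), "world_to_cam" (4x4, takes a point from world to camera coordinates). Camera axes: x right, y up, looking along -z (the intrinsics and any distortion apply to the point x, -y, -z); pixel columns grow to the right and rows downward; lengths in m; the calibration is good to about 2 mm. A picture is of the moment at which its call begins: read the wrist's pose just before it. calibration takes no time and is no camera call; for the wrist camera it gives the pose at the moment of the call.
- finish_job(): hands the job in; it is judged then, once.
The state is a dict: "time": time; "q": joint angles; "joint_vel": joint speeds; "joint_torque": joint torques, N m; "tool_pos": TCP position; "tcp_rot": TCP orientation; "wrist_force": force on the tool from outside, world axes, zero at the start; "torque": the same for the moment, N m; "width": opening from 0.0 (shut) to 1.0 (fully open); "grip_force": force on a finger pad.
Only numpy, scipy, OpenCV 4.12 (cv2) and the standard library are available. Lean on these libraries where they do the work, as an engineer would, in place of code of your own. Each camera call takes 0.05 s, during which the arm holds its last target. There are 200 camera calls.

## Working session

There is one attempt and no reset: what is moved stays moved. The work goes in short steps, Python scripts to look and compute and a tool call to move; the robot and the scene stay as the last step left them, time stands still between calls to the robot, and variables do not carry over. Pictures are saved under pics/ and viewed, at most 10 in all, crops included, and the job is handed in when it is done.

Besides the shell and the picture viewer there is one more tool, called after ">>>" by a JSON object that holds its "fn" and its "kwargs", one argument or row to a line. step_arm: Moves the arm, as the interface text tells. Its arguments: {"type":"object","properties":{"commands":{"type":"array","items":{"type":"object","properties":{"fingers":{"type":"number"},"dx":{"type":"number"},"dy":{"type":"number"},"dz":{"type":"number"},"roll":{"type":"number"}}}},"squeeze":{"type":"number"}},"required":["commands"]}

```bash
mkdir -p pics
cat > h.py <<'E'
import numpy as np, cv2
from workcell import *
def snap(n,f):
    c=calibration(n); im,d=read_camera(n); cv2.imwrite(f'pics/{f}.png',im); np.savez(f'pics/{f}.npz',im=im,d=d,K=c['intrinsics'],T=c['world_to_cam']); return im,d
def load(f): return np.load(f'pics/{f}.npz')
def pt(f,u,v,z=None):
    a=load(f);K,T=a['K'],np.linalg.inv(a['T'])
    r=np.array([(u-K[0,2])/K[0,0],-(v-K[1,2])/K[1,1],-1])
    if z is None:
        p=T[:3,:3]@(r*np.median(a['d'][int(v)-1:int(v)+2,int(u)-1:int(u)+2]))+T[:3,3]
    else:
        w=T[:3,:3]@r;p=T[:3,3]+w*(z-T[2,3])/w[2]
    return p.round(4)
E
python3 - <<'E'
from h import *
s=read_state();print(s['time'],s['tool_pos'],s['tcp_rot'],{k:v for k,v in calibration('top').items()})
snap('top','top0');im,_=snap('scene','scene0')
E
```

```text
0.0 [0.17709985 0.65059343 0.22992413] [-0.41618507 -3.11354184  0.00350085] {'intrinsics': array([[393.36847821,   0.        , 265.31920713],
       [  0.        , 393.36847821, 178.75503145],
       [  0.        ,   0.        ,   1.        ]]), 'world_to_cam': array([[ 0.02806927, -0.99950696,  0.01406927, -0.04232261],
       [ 0.99805184,  0.0288074 ,  0.05534122, -0.52315072],
       [-0.05571923,  0.01248848,  0.99836837, -1.39112394],
       [ 0.        ,  0.        ,  0.        ,  1.        ]])}
```

View pics/top0.png

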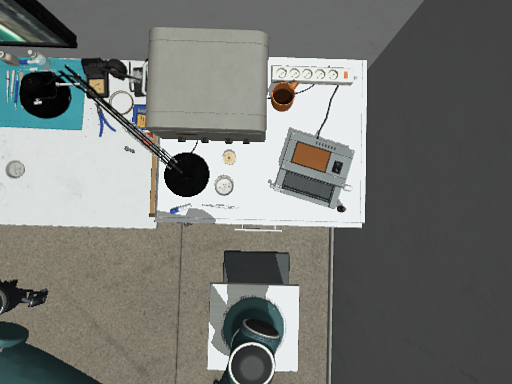

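View pics/scene0.png

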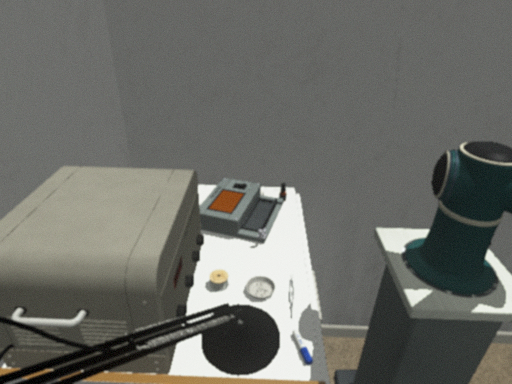

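The top view shows the box at about (315,165), turned some 15°. The rocker is near (338,167) and the bolt knob near (275,183). I'll enlarge that area.

Run:
```python
from h import *
im=load('top0')['im'][120:220,260:365]
cv2.imwrite('pics/c1.png',cv2.resize(im,None,fx=6,fy=6,interpolation=cv2.INTER_CUBIC)[:600])
```

```text
(no output)
```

View pics/c1.png

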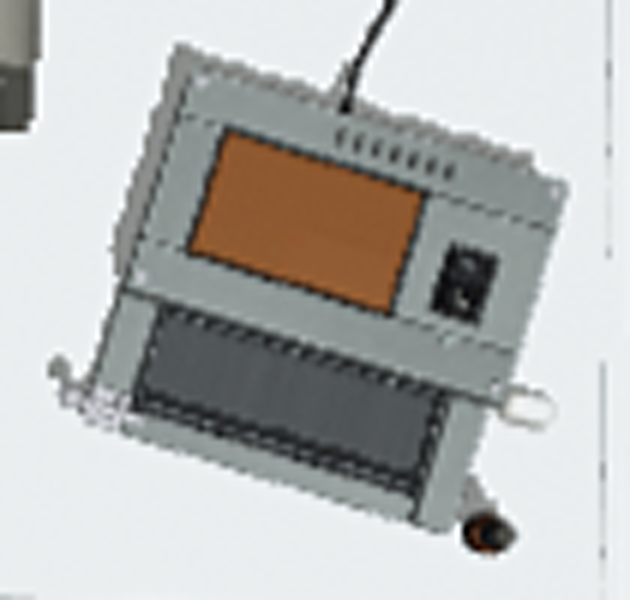

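Run:
```python
from h import *
P=lambda u,v,z:pt('top0',260+u/6-.4,120+v/6-.4,z)
fl,fr,bl,br=[P(*p,.062)[:2] for p in [(122,290),(503,402),(183,45),(567,185)]]
print(fl,fr,bl,br)
print(np.linalg.norm(fl-fr),np.linalg.norm(bl-fl),np.linalg.norm(br-fr))
for a,b in((fr,fl),(br,bl)): d=b-a;print(np.degrees(np.arctan2(-d[0],d[1])))
for a,b in((fr,br),(fl,bl)): d=b-a;print(np.degrees(np.arctan2(d[1],d[0])))
for n,q in dict(rock_near=(458,320,.066),rock_far=(470,245,.066),knob=(60,370,.056),cap=(490,535,.067)).items(): print(n,P(*q))
for q in [(458,305),(60,370),(490,535),(300,200)]: print(pt('top0',260+q[0]/6,120+q[1]/6))
```

```text
[ 0.5605 -0.0763] [ 0.5021 -0.2978] [ 0.7041 -0.108 ] [ 0.6291 -0.3328]
0.2290694436191785 0.14705730175683213 0.13173458164050925
-14.770297894407632
-18.450239929981723
-15.407703640642008
-12.44851422205104
rock_near [ 0.5485 -0.2701  0.066 ]
rock_far [ 0.592  -0.2763  0.066 ]
knob [ 0.5136 -0.042   0.056 ]
cap [ 0.4255 -0.2905  0.067 ]
[ 0.5552 -0.27    0.0729]
[ 0.5149 -0.0448  0.0013]
[ 0.424  -0.2948  0.0535]
[ 0.6145 -0.1796  0.0604]
```

Yaw is about -15°, and the tool is already lined up with it: tool x = box -x, tool y = box +y. I'll shut the fingers and go round in front of the lamp.

>>> {"fn": "step_arm", "kwargs": {
  "commands": [
    {"fingers": 1,"dx": -0.026,"dy": -0.053,"dz": 0},
    {"fingers": 1,"dx": -0.052,"dy": -0.106,"dz": 0},
    {"fingers": 1,"dx": -0.102,"dy": -0.212,"dz": 0},
    {"fingers": 1,"dx": -0.102,"dy": -0.212,"dz": 0},
    {"fingers": 1,"dx": -0.334,"dy": -0.377,"dz": 0},
    {"fingers": 1,"dx": -0.334,"dy": -0.377,"dz": 0},
    {"fingers": 1,"dx": -0.334,"dy": -0.377,"dz": 0},
    {"fingers": 1,"dx": -0.334,"dy": -0.377,"dz": 0}
  ],
  "squeeze": 20
}}

```text
invalid input
```

>>> {"fn": "step_arm", "kwargs": {
  "commands": [
    {"fingers": 1,"dx": -0.026,"dy": -0.053,"dz": 0,"roll": 0},
    {"fingers": 1,"dx": -0.052,"dy": -0.106,"dz": 0,"roll": 0},
    {"fingers": 1,"dx": -0.102,"dy": -0.212,"dz": 0,"roll": 0},
    {"fingers": 1,"dx": -0.102,"dy": -0.212,"dz": 0,"roll": 0},
    {"fingers": 1,"dx": -0.334,"dy": -0.377,"dz": 0,"roll": 0},
    {"fingers": 1,"dx": -0.334,"dy": -0.377,"dz": 0,"roll": 0},
    {"fingers": 1,"dx": -0.334,"dy": -0.377,"dz": 0,"roll": 0},
    {"fingers": 1,"dx": -0.334,"dy": -0.377,"dz": 0,"roll": 0}
  ]
}}

```text
time: 1.1
tool_pos: [0.3792, 0.2248, 0.2312]
tcp_rot: [0.416, 3.114, 0.001]
wrist_force: [1.0, 0.9, -1.0]
width: 0.002
grip_force: 0.0
```

>>> {"fn": "step_arm", "kwargs": {
  "commands": [
    {"fingers": 1,"dx": -0.128,"dy": -0.198,"dz": 0,"roll": 0},
    {"fingers": 1,"dx": -0.128,"dy": -0.198,"dz": 0,"roll": 0},
    {"fingers": 1,"dx": -0.128,"dy": -0.198,"dz": 0,"roll": 0},
    {"fingers": 1,"dx": -0.128,"dy": -0.198,"dz": 0,"roll": 0},
    {"fingers": 1,"dx": -0.179,"dy": -0.35,"dz": 0,"roll": 0},
    {"fingers": 1,"dx": -0.179,"dy": -0.35,"dz": 0,"roll": 0},
    {"fingers": 1,"dx": -0.179,"dy": -0.35,"dz": 0,"roll": 0},
    {"fingers": 1,"dx": -0.179,"dy": -0.35,"dz": 0,"roll": 0}
  ]
}}

```text
time: 2.1
tool_pos: [0.4589, -0.1603, 0.2308]
tcp_rot: [-0.423, -3.112, 0.0]
wrist_force: [-0.1, 0.1, -0.5]
width: -0.001
grip_force: 0.0
```

Run:
```python
from h import *
im,_=snap('wrist','w1');s=read_state();print(s['time'],s['tool_pos'],s['tcp_rot'])
cv2.imwrite('pics/w1b.png',cv2.resize(im,(800,600),interpolation=cv2.INTER_CUBIC))
```

```text
2.15 [ 0.45885493 -0.15885207  0.23074188] [-4.20359018e-01 -3.11217650e+00 -1.04821284e-03]
```

View pics/w1b.png

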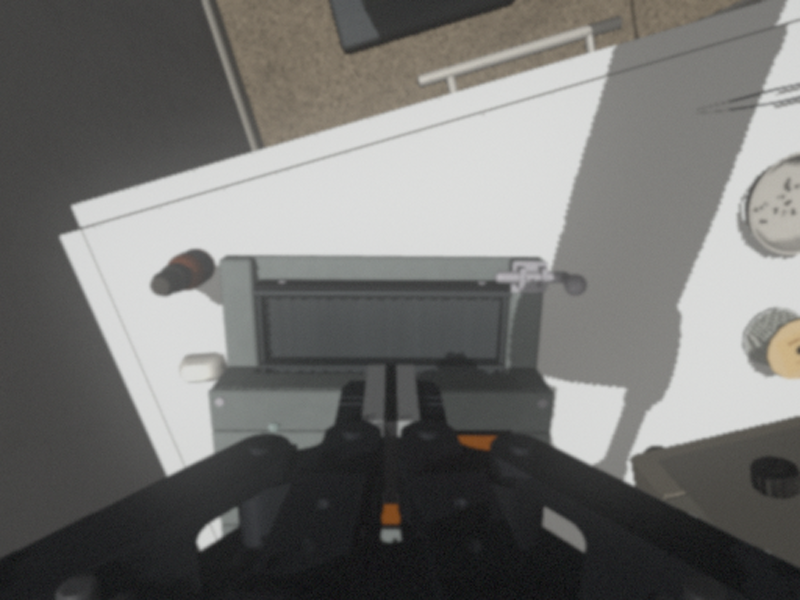

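The wrist view shows the box square to the image. The hood's front roof edge is at row ~388 (212..552), the knob is at (574,284), the lip is near row 290, and the glue bottle is at (185,272).

Run:
```python
from h import *
P=lambda u,v,z=None:pt('w1',u*.64,v*.64,z)
L=P(552,388,.062)[:2];R=P(212,388,.062)[:2];d=L-R
th=np.arctan2(-d[0],d[1]);ex=np.array([np.cos(th),np.sin(th)]);ey=np.array([-ex[1],ex[0]])
print(np.linalg.norm(d),np.degrees(th)); O=(L+R)/2+.06*ex; print('O',O)
b=lambda p:(np.array([(p[:2]-O)@ex,(p[:2]-O)@ey,p[2]]).round(4))
for n,q in dict(knob=(574,284,.052),knobd=(574,284),lipa=(380,290,.036),lipf=(380,282,.036),lipd=(380,280),sill=(380,268),outer=(380,257,.02),outl=(545,262,.02),roof=(300,400),cap=(163,285,.067)).items(): p=P(*q);print(n,p,b(p))
for q in [(.5485,-.2701,.066),(.592,-.2763,.066)]:print(b(np.array(q)))
from scipy.spatial.transform import Rotation as R_
print(R_.from_rotvec(read_state()['tcp_rot']).as_matrix().round(3))
# column depth profile along box x at col 330
a=load('w1')
for v in range(250,320,4): print(v,b(P(330,v)))
```

```text
0.22375598316022746 -15.42131013427937
O [ 0.58878979 -0.20200488]
knob [ 0.4983 -0.0491  0.052 ] [-0.1279  0.1233  0.052 ]
knobd [ 0.4972 -0.0501  0.0555] [-0.1287  0.1221  0.0555]
lipa [ 0.4728 -0.1715  0.036 ] [-0.1199 -0.0014  0.036 ]
lipf [ 0.4675 -0.17    0.036 ] [-0.1254 -0.0014  0.036 ]
lipd [ 0.471  -0.1715  0.0137] [-0.1217 -0.0019  0.0137]
sill [ 0.4635 -0.1694  0.0089] [-0.1294 -0.0019  0.0089]
outer [ 0.4539 -0.1665  0.02  ] [-0.1395 -0.0016  0.02  ]
outl [ 0.4879 -0.0566  0.02  ] [-0.1359  0.1133  0.02  ]
roof [ 0.5251 -0.2409  0.0615] [-0.0511 -0.0544  0.0615]
cap [ 0.4271 -0.2959  0.067 ] [-0.1309 -0.1335  0.067 ]
[-0.0207 -0.0764  0.066 ]
[ 0.0229 -0.0708  0.066 ]
[[-0.964  0.265 -0.001]
 [ 0.265  0.964  0.001]
 [ 0.001  0.001 -1.   ]]
250 [-0.1411 -0.0386  0.0004]
254 [-1.381e-01 -3.870e-02 -1.000e-04]
258 [-0.1366 -0.0379  0.0081]
262 [-0.1338 -0.0378  0.0088]
266 [-0.1309 -0.0379  0.0091]
270 [-0.128 -0.038  0.009]
274 [-0.1251 -0.0381  0.0091]
278 [-0.1221 -0.0381  0.0092]
282 [-0.1216 -0.037   0.0199]
286 [-0.1216 -0.0357  0.0315]
290 [-0.1191 -0.0356  0.0328]
294 [-0.1171 -0.0353  0.0362]
298 [-0.1084 -0.0381  0.0137]
302 [-0.1052 -0.0382  0.0131]
306 [-0.1022 -0.0383  0.0131]
310 [-0.099  -0.0385  0.0127]
314 [-0.096  -0.0386  0.0129]
318 [-0.0931 -0.0386  0.0135]
```

The box pose agrees with the given sizes (lip at -0.117, roof at 0.0615, well floor at 0.013). Next I'll hover near the rocker for a close look.

>>> {"fn": "step_arm", "kwargs": {
  "commands": [
    {"fingers": 1,"dx": -0.187,"dy": -0.081,"dz": 0.03,"roll": 0},
    {"fingers": 1,"dx": -0.187,"dy": -0.081,"dz": 0.03,"roll": 0},
    {"fingers": 1,"dx": -0.187,"dy": -0.081,"dz": 0.03,"roll": 0},
    {"fingers": 1,"dx": -0.187,"dy": -0.081,"dz": 0.03,"roll": 0},
    {"fingers": 1,"dx": -0.187,"dy": -0.081,"dz": 0.03,"roll": 0}
  ]
}}

```text
time: 2.78
tool_pos: [0.6191, -0.2842, 0.1997]
tcp_rot: [-0.414, -3.112, -0.002]
wrist_force: [0.9, 0.4, -0.1]
width: -0.001
grip_force: 0.0
```

Run:
```python
from h import *
im,_=snap('wrist','w2');s=read_state();print(s['time'],s['tool_pos'],s['tcp_rot'])
cv2.imwrite('pics/w2b.png',cv2.resize(im,(800,600),interpolation=cv2.INTER_CUBIC))
```

```text
2.825 [ 0.61842531 -0.2837685   0.2003194 ] [-4.14092391e-01 -3.11213701e+00 -1.89138805e-03]
```

View pics/w2b.png

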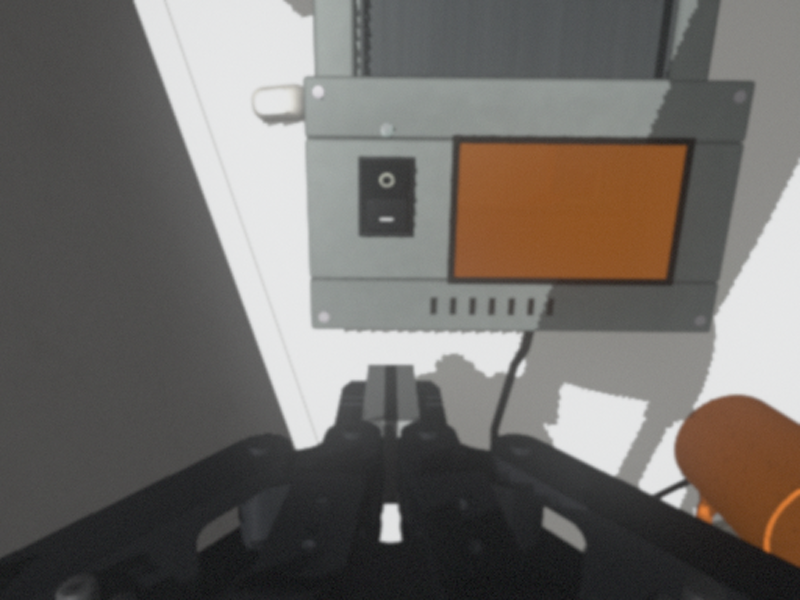

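The rocker spans about (360..414, 157..237). Its "O" mark at the near end, (387,180), is the press point, and the hood's front edge is at row ~80.

Run:
```python
from h import *
P=lambda u,v,z=None:pt('w2',u*.64,v*.64,z)
O=np.array([.5888,-.2020]);th=np.radians(-15.42)
ex=np.array([np.cos(th),np.sin(th)]);ey=np.array([-ex[1],ex[0]])
b=lambda p:(np.array([(p[:2]-O)@ex,(p[:2]-O)@ey,p[2]]).round(4))
for n,q in dict(fl=(754,83,.062),fr=(304,77,.062),bl=(710,330,.062),br=(313,327,.062),O=(387,180)).items(): p=P(*q);print(n,p,b(p))
for v in range(152,244,4): print(v,b(P(387,v)))
for u in range(352,424,8): print(u,b(P(u,175)))
s=read_state();print('tcp',b(np.array(s['tool_pos'])))
```

```text
fl [ 0.5648 -0.079   0.062 ] [-0.0558  0.1122  0.062 ]
fr [ 0.5027 -0.2977  0.062 ] [-0.0576 -0.1151  0.062 ]
bl [ 0.6916 -0.1138  0.062 ] [0.0756 0.1124 0.062 ]
br [ 0.6303 -0.3331  0.062 ] [ 0.0749 -0.1153  0.062 ]
O [ 0.562  -0.2705  0.0717] [-0.0076 -0.0732  0.0717]
152 [-0.0215 -0.0733  0.0623]
156 [-0.0194 -0.0732  0.0622]
160 [-0.0175 -0.0732  0.0641]
164 [-0.0154 -0.0732  0.0634]
168 [-0.0135 -0.0731  0.0714]
172 [-0.0116 -0.0732  0.072 ]
176 [-0.0096 -0.0732  0.0722]
180 [-0.0076 -0.0732  0.0717]
184 [-0.0056 -0.0731  0.0709]
188 [-0.0035 -0.0732  0.0694]
192 [-0.0014 -0.0731  0.0685]
196 [ 0.0008 -0.0731  0.0672]
200 [ 0.0029 -0.0732  0.0666]
204 [ 0.0049 -0.0731  0.0668]
208 [ 0.007  -0.0732  0.0667]
212 [ 0.0091 -0.0731  0.0668]
216 [ 0.0112 -0.0732  0.0669]
220 [ 0.0133 -0.0731  0.067 ]
224 [ 0.0154 -0.0731  0.0671]
228 [ 0.0175 -0.0731  0.0671]
232 [ 0.02   -0.0731  0.0644]
236 [ 0.0223 -0.0731  0.063 ]
240 [ 0.0246 -0.0731  0.0625]
352 [-0.0098 -0.0917  0.0618]
360 [-0.0098 -0.0874  0.0644]
368 [-0.01   -0.0828  0.0715]
376 [-0.01   -0.0788  0.0719]
384 [-0.0101 -0.0747  0.0725]
392 [-0.0101 -0.0706  0.0722]
400 [-0.0101 -0.0665  0.0718]
408 [-0.0099 -0.0622  0.064 ]
416 [-0.0099 -0.0579  0.0627]
tcp [ 0.0503 -0.0709  0.2003]
```

>>> {"fn": "step_arm", "kwargs": {
  "commands": [
    {"fingers": 1,"dx": 0.063,"dy": -0.002,"dz": 0.03,"roll": 0},
    {"fingers": 1,"dx": 0.063,"dy": -0.002,"dz": 0.08,"roll": 0},
    {"fingers": 1,"dx": 0.063,"dy": -0.002,"dz": 0.115,"roll": 0},
    {"fingers": 1,"dx": 0.063,"dy": -0.002,"dz": 0.124,"roll": 0},
    {"fingers": 1,"dx": 0.063,"dy": -0.002,"dz": 0.13,"roll": 0},
    {"fingers": 1,"dx": 0.063,"dy": -0.002,"dz": 0.133,"roll": 0},
    {"fingers": 1,"dx": 0.063,"dy": -0.002,"dz": 0.134,"roll": 0},
    {"fingers": 1,"dx": 0.063,"dy": -0.002,"dz": 0.134,"roll": 0}
  ]
}}

```text
time: 3.82
tool_pos: [0.558, -0.271, 0.0683]
tcp_rot: [0.416, 3.112, -0.001]
wrist_force: [-0.9, 0.6, 2.2]
width: 0.003
grip_force: 1.2
```

>>> {"fn": "step_arm", "kwargs": {
  "commands": [
    {"fingers": 1,"dx": 0,"dy": 0,"dz": 0.002,"roll": 0},
    {"fingers": 1,"dx": 0,"dy": 0,"dz": 0.003,"roll": 0},
    {"fingers": 1,"dx": 0,"dy": 0,"dz": 0.003,"roll": 0}
  ]
}}

```text
time: 4.2
tool_pos: [0.5579, -0.2711, 0.0669]
tcp_rot: [0.416, 3.112, -0.001]
wrist_force: [-4.7, 3.0, 14.2]
width: -0.001
grip_force: 7.2
```

>>> {"fn": "step_arm", "kwargs": {
  "commands": [
    {"fingers": 1,"dx": 0,"dy": 0,"dz": -0.03,"roll": 0},
    {"fingers": 1,"dx": -0.063,"dy": 0.002,"dz": -0.137,"roll": 0},
    {"fingers": 1,"dx": -0.063,"dy": 0.002,"dz": -0.137,"roll": 0},
    {"fingers": 1,"dx": -0.063,"dy": 0.002,"dz": -0.137,"roll": 0}
  ]
}}

```text
time: 4.7
tool_pos: [0.6244, -0.288, 0.2085]
tcp_rot: [0.414, 3.1, -0.008]
wrist_force: [-0.3, -0.6, -0.3]
width: 0.0
grip_force: 0.0
```

```bash
cat >> h.py <<'E'
O=np.array([.5888,-.2020]);th=np.radians(-15.42)
ex=np.array([np.cos(th),np.sin(th)]);ey=np.array([-ex[1],ex[0]])
b=lambda p:(np.array([(p[:2]-O)@ex,(p[:2]-O)@ey,p[2]]).round(4))
E
python3 - <<'E'
from h import *
snap('wrist','w3')
for v in range(140,250,6): print(v,b(pt('w3',387*.64,v*.64)))
s=read_state();print(s['time'],s['tool_pos'],b(np.array(s['tool_pos'])),s['wrist_force'])
E
```

```text
140 [-0.0192 -0.0762  0.0628]
146 [-0.0162 -0.076   0.0641]
152 [-0.0131 -0.076   0.0674]
158 [-0.0101 -0.076   0.0671]
164 [-0.007  -0.076   0.0673]
170 [-0.0039 -0.0761  0.067 ]
176 [-0.0008 -0.0761  0.0668]
182 [ 0.0023 -0.076   0.0675]
188 [ 0.0054 -0.076   0.0683]
194 [ 0.0085 -0.076   0.0694]
200 [ 0.0115 -0.076   0.071 ]
206 [ 0.0145 -0.076   0.0721]
212 [ 0.0177 -0.0759  0.072 ]
218 [ 0.022  -0.076   0.0636]
224 [ 0.0255 -0.076   0.0619]
230 [ 0.0288 -0.076   0.0617]
236 [ 0.0323 -0.076   0.0615]
242 [ 0.0357 -0.0759  0.0615]
248 [ 0.039  -0.076   0.0624]
4.75 [ 0.62146726 -0.28686889  0.2048175 ] [ 0.0541 -0.0731  0.2048] [-0.26428123  0.87000093 -0.31033491]
```

Depth shows the rocker mirrored, near half flat at 0.067 and far half raised: it is off. Next the bolt, approaching on the inner side of the knob (knob at box (-0.128, 0.123)).

>>> {"fn": "step_arm", "kwargs": {
  "commands": [
    {"fingers": 1,"dx": 0.18,"dy": 0.158,"dz": 0,"roll": 0},
    {"fingers": 1,"dx": 0.18,"dy": 0.158,"dz": 0,"roll": 0},
    {"fingers": 1,"dx": 0.18,"dy": 0.158,"dz": 0,"roll": 0},
    {"fingers": 1,"dx": 0.18,"dy": 0.158,"dz": 0.04,"roll": 0},
    {"fingers": 1,"dx": 0.18,"dy": 0.158,"dz": 0.08,"roll": 0},
    {"fingers": 1,"dx": 0.18,"dy": 0.158,"dz": 0.12,"roll": 0},
    {"fingers": 1,"dx": 0.18,"dy": 0.158,"dz": 0.12,"roll": 0},
    {"fingers": 1,"dx": 0.18,"dy": 0.158,"dz": 0.12,"roll": 0}
  ]
}}

```text
time: 5.75
tool_pos: [0.4863, -0.0858, 0.0815]
tcp_rot: [-0.417, -3.114, 0.0]
wrist_force: [-0.1, 0.2, 0.3]
width: 0.001
grip_force: 0.0
```

Run:
```python
from h import *
s=read_state();print(s['time'],s['tool_pos'],b(np.array(s['tool_pos'])))
im,_=snap('wrist','w4')
cv2.imwrite('pics/w4b.png',cv2.resize(im,(800,600),interpolation=cv2.INTER_CUBIC))
```

```text
5.75 [ 0.48627428 -0.08584621  0.08149787] [-0.1297  0.0847  0.0815]
```

View pics/w4b.png

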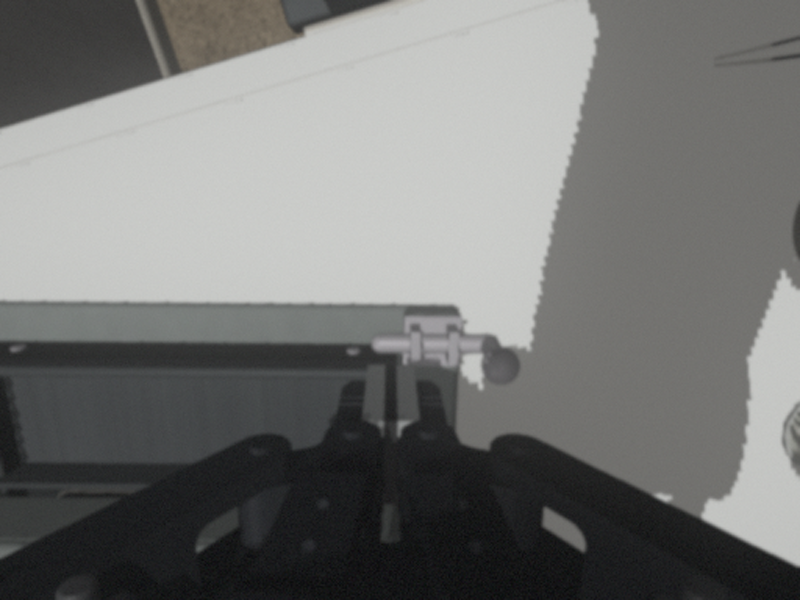

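The knob is at (500,365) and the fingertip at (391,365), with the staples between them. I'll check the knob's position.

Run:
```python
from h import *
for q in [(500,365,.049),(500,365),(482,365,.049),(519,365,.049),(391,368)]: print(b(pt('w4',q[0]*.64,q[1]*.64,*q[2:])))
```

```text
[-0.1262  0.1246  0.049 ]
[-0.1288  0.1232  0.0553]
[-0.1261  0.1181  0.049 ]
[-0.1262  0.1316  0.049 ]
[-0.1414  0.0847  0.0884]
```

>>> {"fn": "step_arm", "kwargs": {
  "commands": [
    {"fingers": 1,"dx": -0.002,"dy": 0,"dz": 0.025,"roll": 0},
    {"fingers": 1,"dx": -0.002,"dy": 0,"dz": 0.0385,"roll": 0},
    {"fingers": 1,"dx": -0.002,"dy": 0,"dz": 0.0385,"roll": 0},
    {"fingers": 1,"dx": -0.002,"dy": 0.01,"dz": 0.0385,"roll": 0},
    {"fingers": 1,"dx": -0.002,"dy": 0.018,"dz": 0.0385,"roll": 0},
    {"fingers": 1,"dx": -0.002,"dy": 0.024,"dz": 0.0385,"roll": 0},
    {"fingers": 1,"dx": -0.002,"dy": 0.03,"dz": 0.0385,"roll": 0},
    {"fingers": 1,"dx": -0.002,"dy": 0.034,"dz": 0.0385,"roll": 0}
  ]
}}

```text
time: 6.8
tool_pos: [0.498, -0.0531, 0.0433]
tcp_rot: [0.415, 3.113, -0.0]
wrist_force: [1.1, -2.1, 2.0]
width: -0.002
grip_force: 1.1
```

>>> {"fn": "step_arm", "kwargs": {
  "commands": [
    {"fingers": 1,"dx": 0,"dy": 0.003,"dz": 0,"roll": 0},
    {"fingers": 1,"dx": 0,"dy": 0.006,"dz": 0,"roll": 0},
    {"fingers": 1,"dx": 0,"dy": 0.007,"dz": 0,"roll": 0},
    {"fingers": 1,"dx": 0,"dy": 0.007,"dz": 0,"roll": 0}
  ]
}}

```text
time: 7.3
tool_pos: [0.4991, -0.0476, 0.043]
tcp_rot: [0.415, 3.114, -0.003]
wrist_force: [-0.4, -6.1, 2.6]
width: -0.002
grip_force: 3.2
```

Run:
```python
from h import *
s=read_state();print(s['time'],b(np.array(s['tool_pos'])),s['wrist_force']@np.r_[ey,0])
im,_=snap('wrist','w5')
cv2.imwrite('pics/w5b.png',cv2.resize(im,(800,600),interpolation=cv2.INTER_CUBIC)[200:500,300:700])
```

```text
7.3 [-0.1275  0.125   0.043 ] -5.9831331927644715
```

View pics/w5b.png

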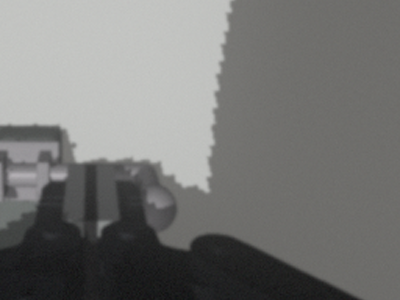

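The knob (about (460,407) in the full view) is being pushed outward and the force has risen to 6 N. I'll press a little more to confirm the stop.

>>> {"fn": "step_arm", "kwargs": {
  "commands": [
    {"fingers": 1,"dx": 0,"dy": 0.002,"dz": 0,"roll": 0},
    {"fingers": 1,"dx": 0,"dy": 0.003,"dz": 0,"roll": 0},
    {"fingers": 1,"dx": 0,"dy": 0.003,"dz": 0,"roll": 0}
  ]
}}

```text
time: 7.72
tool_pos: [0.4994, -0.047, 0.043]
tcp_rot: [-0.413, -3.114, 0.009]
wrist_force: [-1.7, -15.0, 3.9]
width: -0.001
grip_force: 7.7
```

Run:
```python
from h import *
s=read_state();print(s['time'],b(np.array(s['tool_pos'])),s['wrist_force']@np.r_[ey,0])
```

```text
7.725 [-0.1274  0.1257  0.043 ] -14.937178687122225
```

The bolt is at its stop (15 N, no motion). I'll retreat, rise, and go into the finger well behind the lip.

>>> {"fn": "step_arm", "kwargs": {
  "commands": [
    {"fingers": 1,"dx": 0,"dy": -0.03,"dz": 0,"roll": 0},
    {"fingers": 1,"dx": 0,"dy": -0.03,"dz": -0.05,"roll": 0},
    {"fingers": 1,"dx": -0.033,"dy": -0.129,"dz": -0.05,"roll": 0},
    {"fingers": 1,"dx": -0.033,"dy": -0.129,"dz": -0.05,"roll": 0},
    {"fingers": 1,"dx": -0.033,"dy": -0.129,"dz": -0.05,"roll": 0},
    {"fingers": 1,"dx": -0.033,"dy": -0.129,"dz": -0.03,"roll": 0},
    {"fingers": 1,"dx": -0.033,"dy": -0.129,"dz": -0.01,"roll": 0},
    {"fingers": 1,"dx": -0.033,"dy": -0.129,"dz": -0.01,"roll": 0}
  ]
}}

```text
time: 8.72
tool_pos: [0.4952, -0.1748, 0.0504]
tcp_rot: [-0.415, -3.108, -0.003]
wrist_force: [0.3, 1.2, -0.4]
width: 0.003
grip_force: 0.0
```

Run:
```python
from h import *
s=read_state();print(s['time'],b(np.array(s['tool_pos'])),s['wrist_force'])
snap('wrist','w6');im=load('w6')['im'];cv2.imwrite('pics/w6b.png',cv2.resize(im,(800,600),interpolation=cv2.INTER_CUBIC))
```

```text
8.725 [-0.0975  0.0013  0.0504] [ 0.31728451  1.17309918 -0.36001533]
```

View pics/w6b.png

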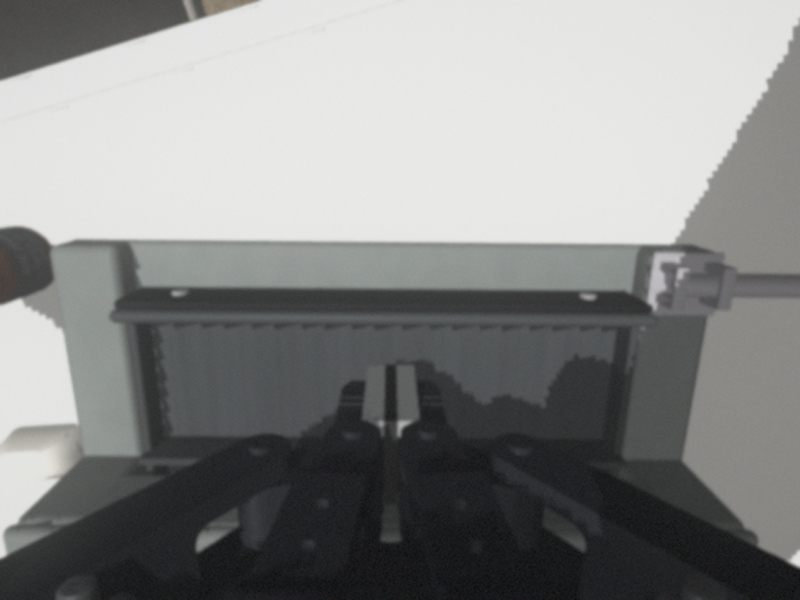

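The fingertip (391,368) stands in the well behind the lip (row ~312), and the bolt is clear of the lip's left end. I'll lower it and pull.

>>> {"fn": "step_arm", "kwargs": {
  "commands": [
    {"fingers": 1,"dx": -0.001,"dy": 0,"dz": 0.016,"roll": 0},
    {"fingers": 1,"dx": -0.001,"dy": 0,"dz": 0.03,"roll": 0},
    {"fingers": 1,"dx": 0,"dy": 0,"dz": 0.03,"roll": 0},
    {"fingers": 1,"dx": 0.006,"dy": 0,"dz": 0.03,"roll": 0},
    {"fingers": 1,"dx": 0.012,"dy": 0,"dz": 0.03,"roll": 0},
    {"fingers": 1,"dx": 0.018,"dy": 0,"dz": 0.03,"roll": 0},
    {"fingers": 1,"dx": 0.025,"dy": 0,"dz": 0.03,"roll": 0},
    {"fingers": 1,"dx": 0.033,"dy": 0,"dz": 0.03,"roll": 0}
  ]
}}

```text
time: 9.78
tool_pos: [0.4661, -0.1682, 0.0233]
tcp_rot: [0.416, 3.112, -0.0]
wrist_force: [3.0, -0.0, 0.5]
width: -0.001
grip_force: 1.4
```

>>> {"fn": "step_arm", "kwargs": {
  "commands": [
    {"fingers": 1,"dx": 0.009,"dy": 0,"dz": 0,"roll": 0},
    {"fingers": 1,"dx": 0.018,"dy": 0,"dz": 0,"roll": 0},
    {"fingers": 1,"dx": 0.027,"dy": 0,"dz": 0,"roll": 0},
    {"fingers": 1,"dx": 0.036,"dy": 0,"dz": 0,"roll": 0},
    {"fingers": 1,"dx": 0.045,"dy": 0,"dz": 0,"roll": 0},
    {"fingers": 1,"dx": 0.054,"dy": 0,"dz": 0,"roll": 0},
    {"fingers": 1,"dx": 0.062,"dy": 0,"dz": 0,"roll": 0},
    {"fingers": 1,"dx": 0.068,"dy": 0,"dz": 0,"roll": 0}
  ]
}}

```text
time: 10.78
tool_pos: [0.3996, -0.1501, 0.0227]
tcp_rot: [-0.416, -3.114, -0.0]
wrist_force: [2.8, 0.6, 0.9]
width: -0.001
grip_force: 1.4
```

>>> {"fn": "step_arm", "kwargs": {
  "commands": [
    {"fingers": 1,"dx": 0.004,"dy": 0,"dz": 0,"roll": 0},
    {"fingers": 1,"dx": 0.008,"dy": 0,"dz": 0,"roll": 0},
    {"fingers": 1,"dx": 0.011,"dy": 0,"dz": 0,"roll": 0},
    {"fingers": 1,"dx": 0.011,"dy": 0,"dz": 0,"roll": 0}
  ]
}}

```text
time: 11.28
tool_pos: [0.3928, -0.1485, 0.0233]
tcp_rot: [0.416, 3.107, -0.002]
wrist_force: [12.0, -1.4, -8.9]
width: 0.003
grip_force: 5.5
```

Run:
```python
from h import *
s=read_state();print(s['time'],b(np.array(s['tool_pos'])),s['wrist_force']@np.r_[ex,0])
```

```text
11.275 [-0.2032 -0.0005  0.0233] 11.97278429996106
```

>>> {"fn": "step_arm", "kwargs": {
  "commands": [
    {"fingers": 1,"dx": 0.002,"dy": 0,"dz": 0,"roll": 0},
    {"fingers": 1,"dx": 0.003,"dy": 0,"dz": 0,"roll": 0},
    {"fingers": 1,"dx": 0.003,"dy": 0,"dz": 0,"roll": 0}
  ]
}}

```text
time: 11.65
tool_pos: [0.3926, -0.1487, 0.024]
tcp_rot: [0.416, 3.101, -0.004]
wrist_force: [16.4, -2.4, -12.8]
width: -0.0
grip_force: 8.4
```

Run:
```python
from h import *
s=read_state();print(s['time'],b(np.array(s['tool_pos'])),s['wrist_force'])
```

```text
11.65 [-0.2033 -0.0008  0.024 ] [ 16.41043655  -2.3504529  -12.84198423]
```

It holds at the stop. I'll back off the lip, then rise clear and look.

>>> {"fn": "step_arm", "kwargs": {
  "commands": [
    {"fingers": 1,"dx": -0.008,"dy": 0,"dz": 0,"roll": 0},
    {"fingers": 1,"dx": -0.018,"dy": 0,"dz": 0,"roll": 0},
    {"fingers": 1,"dx": -0.018,"dy": 0,"dz": 0,"roll": 0},
    {"fingers": 1,"dx": -0.018,"dy": 0,"dz": -0.05,"roll": 0},
    {"fingers": 1,"dx": -0.018,"dy": 0,"dz": -0.11,"roll": 0},
    {"fingers": 1,"dx": -0.018,"dy": 0,"dz": -0.17,"roll": 0},
    {"fingers": 1,"dx": -0.05,"dy": 0,"dz": -0.21,"roll": 0},
    {"fingers": 1,"dx": -0.05,"dy": 0,"dz": -0.21,"roll": 0}
  ]
}}

```text
time: 12.65
tool_pos: [0.4383, -0.1611, 0.2371]
tcp_rot: [0.415, 3.106, -0.004]
wrist_force: [-0.5, 0.8, 0.0]
width: -0.002
grip_force: 0.0
```

Run:
```python
from h import *
im,_=snap('wrist','w7');s=read_state();print(s['time'],b(np.array(s['tool_pos'])),s['wrist_force'])
cv2.imwrite('pics/w7b.png',cv2.resize(im,(800,600),interpolation=cv2.INTER_CUBIC))
```

```text
12.7 [-0.1585 -0.0004  0.2342] [ 0.11873567 -0.76972088 -0.42094076]
```

View pics/w7b.png

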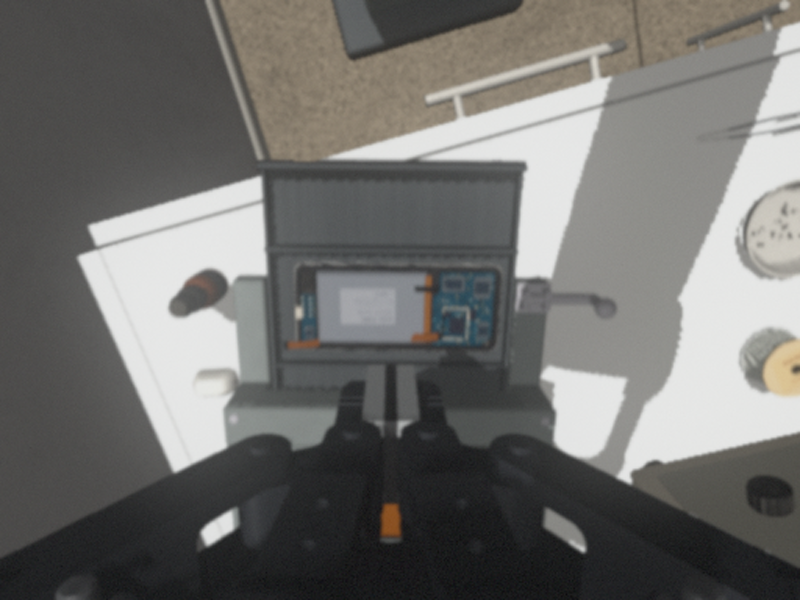

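The tray is drawn out with the phone lying flat in it, and bottle, pad, dish and spool are where they were. The lip is at row ~168 and the knob at (605,307). I'll check both before handing in.

Run:
```python
from h import *
for n,q in dict(lip=(392,170,.036),knob=(605,307,.052),cap=(180,303,.067)).items(): print(n,b(pt('w7',q[0]*.64,q[1]*.64,q[2])))
for v in range(158,182,3): print(v,b(pt('w7',392*.64,v*.64)))
```

```text
lip [-2.161e-01 -2.000e-04  3.600e-02]
knob [-0.1293  0.1413  0.052 ]
cap [-0.1351 -0.1336  0.067 ]
158 [-2.232e-01 -1.000e-04 -2.210e-02]
161 [-2.217e-01 -2.000e-04  3.120e-02]
164 [-2.199e-01 -2.000e-04  3.200e-02]
167 [-2.18e-01 -2.00e-04  3.54e-02]
170 [-2.161e-01 -2.000e-04  3.600e-02]
173 [-2.136e-01 -1.000e-04  1.390e-02]
176 [-0.2115 -0.      0.013 ]
179 [-2.094e-01 -1.000e-04  1.280e-02]
```

```bash
python3 -c "
from workcell import *
print(finish_job())"
```

```text
the job is handed in; nothing more can be done
None
```

The job is handed in after about 12.7 s: lamp off, bolt back against its stop (about 18 mm of travel), and tray drawn out about 99 mm of 100 to its stop with the phone still lying in it; I saw nothing else moved, though the judge's verdict was not shown.

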